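# Bench-test a yard camera: tip its head down and trip the motion sensor

## Task

The small white yard camera on the desk is to hang high on a wall, so with a fingertip gently tip its head down as far as it goes; the camera itself stays standing where it is. Then test its motion sensor: hold the fingertips a few centimetres in front of the lens, without touching, for at least two seconds, and afterwards take the hand a good 20 cm away. Lift nothing, and leave the mug, the roll of tape and the screwdriver alone.

Things in the scene. Friction and masses are not known exactly. Their poses are not given: they have to be found in the camera images.
- camera: small white camera on a round foot, 93 mm long (x), 68 wide (y), 94 high with the head level, 0.5 kg, loose. Origin: on the desk under the foot; z up; the lens looks along -x. The foot reaches from x = -36 to +25 mm, y = -30 to +30. The head (a drum along x, 68 mm in diameter, flat front, domed back) turns on a stiff hinge along y at x = -5, z = 46 mm
- camera_head (a joint): tilt of the camera's head in rad: 0 looks level, positive looks down, negative looks up; stops at -0.175 and +0.436. It stays where it is left (friction about 0.05 N m: some 1 to 2 N along the arc at the brow moves it)
- lens (a point): centre of the flat front of the camera's head, the black lens; turns with the head. -x is where the lens looks, z the head's own up. It lies 42 mm ahead (-x) of the camera's origin and 60 mm up with the head level, about 44 ahead and 43 up with the head fully down
- brow (a point): top of the camera's housing, 12 mm behind its front rim, on the centre line; turns with the head; 30 mm ahead (-x) of the camera's origin and 94 up with the head level, 48 ahead and 79 up fully down. Set a fingertip lightly here and carry it forward and down in an arc about the hinge. Pressing straight down jams: friction holds the surface under the fingertip. At the stop force rises at once
- mug: empty speckled white coffee mug, 81 mm in diameter, 94 mm high, handle at one side (116 mm overall); a bystander. Origin: centre of its underside
- tape_roll: roll of brown packing tape lying flat, 92 mm in diameter, 48 mm high; a bystander. Origin: centre of its underside
- screwdriver: screwdriver with a red handle lying on the desk, 198 mm long (y), 29 mm high; a bystander. Origin: centre of its underside
Not all that is in view belongs to the job. Leave any blue look-alike of the camera alone.

How it is judged:
By the outcome, as a careful person would: the job done as asked, in the order asked, and still so for the second after the job is handed in, with the robot touching nothing.
It also fails if it takes over 48 s, if anything falls off the work surface, if the arm or the gripper's body presses on something with over 40 N, if the wrist force passes 120 N, or if a joint passes its speed limit or range.

## Robot

A 6-joint arm with a two-finger parallel gripper is mounted at the origin on a cart in front of the work surface, level with it; the furniture and walls round the work are solid. World frame = base frame: x ahead of the robot, y to its left, z up, the work surface at z = 0. Lengths are in m, angles in degrees, forces in N, time in s.
With the tool pointing down it reaches from about 0.25 to 0.725 m from the base axis. Payload 9.7 kg.
Tool frame: the origin (TCP) lies between the finger pads, 19 mm behind the fingertips; this is the grasp point; z points along the fingers, y is the line along which they close (so a half turn about z gives the same grasp; the last joint's range is limited). The gripper opens to 85 mm and grips with 20 to 120 N. Pads are 22 mm wide; open, the fingers measure 114 mm over their backs; the gripper's body (76 mm by 85 mm) begins 54 mm behind the grasp point. The pads swing forward as they close: fully open they stand 13 mm farther back than shut.
Start: joints at [72.365, 4.979, 10.078, 95.1, 0, 90], TCP at [0.167, 0.524, 0.25] pointing down, gripper open.
Joint ranges: [-179.16, 179.16], [-48.56, 103.87], [-65.8, 70.77], [-126.05, 130.52], [-82.76, 87.17], [-180, 180]. Speed limits (degrees/s): [127.2, 127.2, 147.25, 180, 180, 180].

## Interface

Orientations are given as [roll, pitch, yaw] about the fixed x, y, z axes, in that order (R = Rz(yaw) Ry(pitch) Rx(roll)).
In Python, from workcell import bot, camera, camera_model, outline_of, pinpoint gives the robot as it stands.
- The arm moves only by the tool move_arm, never from a script. Its arguments are lists of equal length, an entry for each row: "jaw": the closure, from 0 (fully open) to 1 (shut); "delta_pos": the shift along the world's x, y, z in m, a list of three; "yaw": the turn about the world's z in rad. In form: {"jaw": [jaw, ...], "delta_pos": [[dx, dy, dz], ...], "yaw": [yaw, ...]}. A call has 1 to 10 rows; each row shifts and turns the commanded pose from where the row before left it; what a row does not reach is not made up. A row lasts 1/12 s, in which the tool goes at most 41.7 mm and 7.16 degrees, less where a joint would pass 70% of its speed; a pose out of reach is approached as far as the arm can. A call with a gripper value outside its range is refused whole. The fingers move at their own pace and stop on an object; "force" is the grip in N (left out, the last holds). Time passes only in rows, so rows that do not move let the fingers close. It gives the time, the measured TCP pose, the force, the opening and the grip force at its end, in the units of the state.
- bot.get_obs(): the state, without advancing time (a new reading comes with each control period).
- camera(name): name is "scene" or "top"; returns the picture (384x512x3 uint8, red, green, blue); there is no depth.
- camera_model(name): a dict with "fx", "fy", "cx", "cy" (pixels), "R" (3x3) and "t" (3): a world point X has camera coordinates R X + t. Camera axes: x right, y down, z forward; pixel columns grow to the right and rows downward; lengths in m; the calibration is good to about 2 mm. A picture is of the moment at which its call begins. camera_model takes no time and is no camera call.
- bot.job_done(): hands the job in; it is judged then, once.
Trained networks look in the newest picture that a camera, given by its name, has taken for a name from the list of things; names that differ only in an ending like _2 or _b are one class to them, and where a whole thing is asked for, a point or a joint stands for the part that bears it (a point fixed in the world has none). Each returns a list of dicts, best first, with "confidence" (0 to 1); they miss things now and then, are a little off and sometimes report something else, mostly with a low value. They report only what shows in the picture. A call takes as long as a camera call. They do not tell look-alikes from the thing itself.
- outline_of(camera, thing): "mask" (384x512 bool, what is visible of it) and "xy" ([column, row] in pixels, amid what is visible of it).
- pinpoint(camera, thing): "xy" ([column, row] in pixels: a listed point, or the origin of a listed thing).
The state is a dict: "time": time; "q": joint angles; "qd": joint speeds; "joint_efforts": joint torques, N m; "ee_pos": TCP position; "tcp_rot": TCP orientation; "wrist_force": force on the tool from outside, world axes, zero at the start; "torque": the same for the moment, N m; "opening": finger opening in m; "grasp_force": force on a finger pad.
Only numpy, scipy, OpenCV 4.12 (cv2) and the standard library are available. Lean on these libraries where they do the work, as an engineer would, in place of code of your own. Each camera call takes 0.05 s, during which the arm holds its last target. There are 200 camera calls.

## Working session

There is one attempt and no reset: what is moved stays moved. The work goes in short steps, Python scripts to look and compute and a tool call to move; the robot and the scene stay as the last step left them, time stands still between calls to the robot, and variables do not carry over. Pictures are saved under pics/ and viewed, at most 10 in all, crops included, and the job is handed in when it is done.

Besides the shell and the picture viewer there is one more tool, called in YAML: its name, and indented under it one key for each argument. move_arm: Moves the arm, as the interface text tells. Its arguments: {"type":"object","properties":{"jaw":{"type":"array"},"delta_pos":{"type":"array"},"yaw":{"type":"array"},"force":{"type":"number"}},"required":["jaw","delta_pos","yaw"]}

```bash
mkdir -p pics
cat > h.py <<'E'
import numpy as np, cv2
from workcell import bot, camera, camera_model, outline_of, pinpoint
def P(n):
    m=camera_model(n);K=np.array([[m['fx'],0,m['cx']],[0,m['fy'],m['cy']],[0,0,1]]);return K@np.c_[np.array(m['R']),np.array(m['t'])]
def tri(a,b):
    X=cv2.triangulatePoints(P('scene'),P('top'),np.array(a,float).reshape(2,1),np.array(b,float).reshape(2,1));return (X[:3]/X[3]).ravel()
def onplane(n,uv,z):
    M=P(n);H=np.c_[M[:,0],M[:,1],M[:,2]*z+M[:,3]];p=np.linalg.solve(H,[uv[0],uv[1],1]);return p[:2]/p[2]
def save(n,f): cv2.imwrite('pics/'+f,camera(n)[:,:,::-1])
E
python3 - <<'E'
from h import *
ims=[camera(n) for n in('scene','top')]
cv2.imwrite('pics/s.png',ims[0][:,:,::-1]);cv2.imwrite('pics/t.png',ims[1][:,:,::-1])
for t in('camera','lens','brow','mug','tape_roll','screwdriver'):
    for n in('scene','top'):
        print(t,n,[(np.round(d['xy'],1),round(d['confidence'],2)) for d in pinpoint(n,t)[:3]])
print(bot.get_obs())
for n in('scene','top'):
    m=camera_model(n);print(n,-np.array(m['R']).T@np.array(m['t']))
E
```

```text
camera scene [(array([281.3, 261.1]), 0.88), (array([176.2, 242.2]), 0.76)]
camera top [(array([236.6, 254.6]), 0.82), (array([169.7, 177.6]), 0.71)]
lens scene [(array([184.1, 227.7]), 0.89), (array([304.9, 246.6]), 0.71)]
lens top [(array([256.4, 267.9]), 0.88), (array([173.7, 191.8]), 0.86), (array([240.3, 137.7]), 0.69)]
brow scene [(array([177.5, 213.4]), 0.78), (array([305. , 229.5]), 0.62)]
brow top [(array([168.7, 181.2]), 0.98), (array([175.7, 191.6]), 0.69), (array([255.4, 262.1]), 0.65)]
mug scene [(array([256. , 214.4]), 0.97)]
mug top [(array([254.2, 181.1]), 0.93)]
tape_roll scene [(array([306.8, 195.5]), 0.84)]
tape_roll top [(array([325.4, 188.6]), 0.59)]
screwdriver scene [(array([218.5, 196. ]), 0.62)]
screwdriver top [(array([241.3, 134.7]), 0.58)]
{'time': 0.7, 'q': array([ 7.23655196e+01,  4.97704994e+00,  1.00783795e+01,  9.51001955e+01,
       -3.19713552e-05,  9.00009703e+01]), 'qd': array([-0.08622792, -0.00575698, -0.01427664, -0.07350376, -0.0378563 ,
        0.03306808]), 'joint_efforts': array([-3.58907178e-03, -5.19965637e+01,  4.64783764e+01,  1.26212515e-03,
       -1.00883831e-04,  1.21164621e-05]), 'ee_pos': array([0.16661594, 0.52414486, 0.25000339]), 'tcp_rot': array([1.79998866e+02, 3.19521508e-05, 1.62364549e+02]), 'wrist_force': array([-0.09928954,  0.89108097,  0.46832647]), 'torque': array([-0.00805781,  0.07760679,  0.00918003]), 'grasp_force': 0.0, 'opening': 0.08545578064498204}
scene [-0.07759065  0.43109731  0.59287203]
top [0.40779523 0.09764357 0.93390869]
```

View pics/s.png

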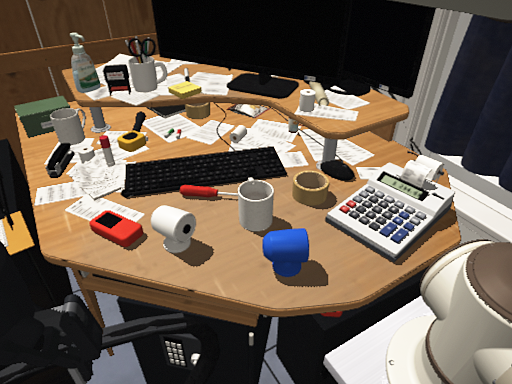

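View pics/t.png

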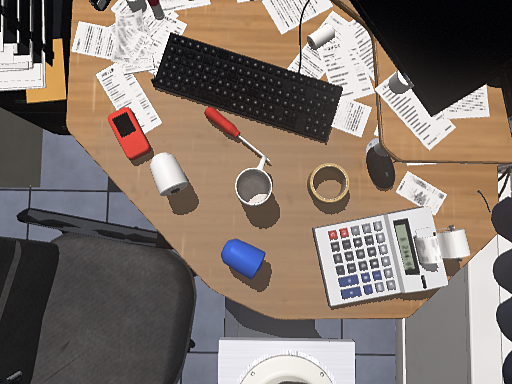

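The white camera is at scene (174,228) and top (169,175). Its lens faces lower right in the top view. The blue look-alike is at top (243,258).

Run:
```python
from h import *
o=tri([176.2,242.2],[169.7,177.6]);l=tri([184.1,227.7],[173.7,191.8]);b=tri([177.5,213.4],[168.7,181.2])
print('org',o,'lens',l,'brow',b, np.degrees(np.arctan2(*(l-o)[[1,0]])))
for n,u in(('scene',[176.2,242.2]),('top',[169.7,177.6])):print(onplane(n,u,0))
for n,u in(('scene',[177.5,213.4]),('top',[168.7,181.2])):print('brow',onplane(n,u,.094))
for n,u in(('scene',[184.1,227.7]),('top',[173.7,191.8])):print('lens',onplane(n,u,.06))
for t,uv in(('mug',[254.2,181.1]),('tape',[325.4,188.6]),('blue',[236.6,254.6])):print(t,onplane('top',uv,0))
for n,f in(('scene','m_s'),('top','m_t')):
    camera(n)
    for d in outline_of(n,'camera')[:2]:
        r,c=np.nonzero(d['mask']);print(n,np.round(d['xy']),c.min(),c.max(),r.min(),r.max())
        if (n=='top' and c.mean()<200): 
            pts=np.array([onplane('top',p,.06) for p in np.c_[c,r]]);mu=pts.mean(0);w,v=np.linalg.eigh(np.cov((pts-mu).T));print('axis',mu,np.degrees(np.arctan2(v[1,1],v[0,1])),np.sqrt(w)*4)
for n,(r0,r1,c0,c1) in (('scene',(190,270,135,215)),('top',(140,220,130,210))):
    cv2.imwrite(f'pics/c_{n}.png',cv2.resize(camera(n)[r0:r1,c0:c1,::-1],(480,480),interpolation=cv2.INTER_CUBIC))
a,b=[cv2.imread(f'pics/c_{n}.png') for n in('scene','top')]
cv2.imwrite('pics/c.png',cv2.resize(np.hstack([a,b]),(800,400)))
```

```text
org [0.52479329 0.27784886 0.0065562 ] lens [0.48781408 0.26029077 0.06975821] brow [0.50728224 0.26536321 0.09687705] -154.60117338693445
[0.52891599 0.27327739]
[0.52718891 0.28205246]
brow [0.5111663  0.26493284]
brow [0.5073359  0.26538752]
lens [0.49997039 0.25894098]
lens [0.48772443 0.26025771]
mug [0.52213612 0.07961279]
tape [ 0.50689165 -0.09134728]
blue [0.34686075 0.11859383]
scene [285. 245.] 262 308 228 276
scene [171. 225.] 151 195 205 252
top [239. 254.] 222 263 239 277
top [165. 176.] 150 187 152 195
axis [0.52765442 0.2756187 ] -151.1489993169398 [0.07372895 0.10409308]
```

View pics/c.png

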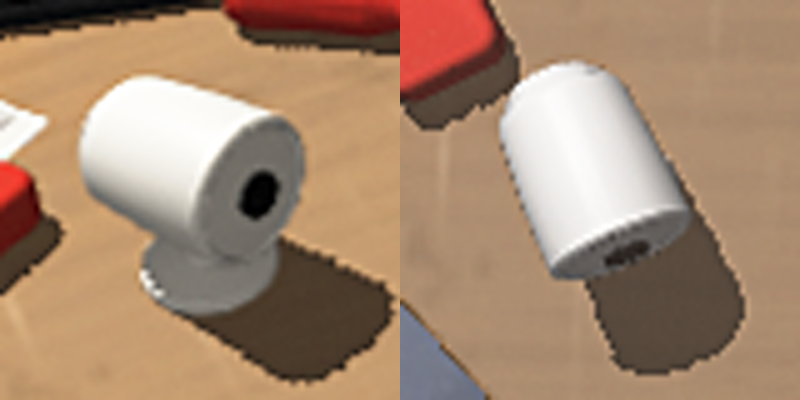

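The crops show the lens at about scene (186.6,229) and top (175.6,190). I'll refine the pose with a silhouette fit.

```bash
cat > fit.py <<'E'
from h import *
from scipy.optimize import minimize
def masks():
    out={}
    for n,(u,v) in(('scene',(172,226)),('top',(168,174))):
        camera(n); ds=outline_of(n,'camera'); d=min(ds,key=lambda d:np.hypot(d['xy'][0]-u,d['xy'][1]-v)); out[n]=d['mask'].astype(np.uint8)
    return out
a=np.linspace(0,2*np.pi,40,endpoint=False)
def ring(x,r): return np.c_[np.full(40,x),r*np.cos(a),60+r*np.sin(a)]
head=np.vstack([ring(-42,33),ring(-41,34)]+[ring(17+34*np.sin(t),34*np.cos(t)) for t in np.linspace(0,1.5,6)])
foot=np.vstack([np.c_[-5.5+30.5*np.cos(a),30*np.sin(a),np.full(40,z)] for z in(0,6)])
S=8
def pose(p,X,tilt):
    X=X.copy()
    d=X-[-5,0,46]; c,s=np.cos(tilt),np.sin(tilt)   # positive: nose (-x) down
    if tilt: X=np.c_[c*d[:,0]-s*d[:,2],d[:,1],s*d[:,0]+c*d[:,2]]+[-5,0,46]
    X=X/1000; c,s=np.cos(p[2]),np.sin(p[2])
    return np.c_[p[0]+c*X[:,0]-s*X[:,1],p[1]+s*X[:,0]+c*X[:,1],X[:,2]]
def cost(p,M):
    e=0
    for n,m in M.items():
        im=np.zeros((384*4,512*4),np.uint8)
        for X,t in((head,p[3]),(foot,0)):
            h=np.c_[pose(p,X,t),np.ones(len(X))]@P(n).T; uv=(h[:,:2]/h[:,2:]+.5)*4
            cv2.fillConvexPoly(im,cv2.convexHull(np.round(uv).astype(np.int32)),1)
        e+=np.abs(cv2.resize(im.astype(np.float32),(512,384),interpolation=cv2.INTER_AREA)-m).sum()
    return e
def fit(p0,M):
    best=None
    for t0 in(-.1,.1,.35):
        q=np.array([*p0,t0]); r=minimize(cost,q,args=(M,),method='Nelder-Mead',options=dict(initial_simplex=np.vstack([q]+[q+d for d in np.diag([.006,.006,.12,.12])]),xatol=1e-4,fatol=.2,maxiter=200))
        if best is None or r.fun<best.fun: best=r
    return best
def report():
    r=fit([.526,.277,np.radians(27)],masks());p=r.x
    print('xy',p[:2].round(4),'yaw',np.degrees(p[2]).round(1),'tilt',p[3].round(3),'cost',round(r.fun,1))
    for nm,X in(('lens',[-42,0,60]),('brow',[-30,0,94])):
        w=pose(p,np.array([X],float),p[3])[0];h=[P(n)@[*w,1] for n in('scene','top')];print(nm,w.round(4),[(k[:2]/k[2]).round(1) for k in h])
if __name__=='__main__': report(); print(bot.get_obs()['time'])
E
python3 fit.py
```

```text
xy [0.5307 0.2755] yaw 23.2 tilt -0.065 cost 210.1
lens [0.493  0.2593 0.0624] [array([185.1, 228.9]), array([174. , 189.3])]
brow [0.506  0.2649 0.0955] [array([178.3, 214.2]), array([168.8, 181.7])]
1.2
```

move_arm:
  jaw: [1, 1, 1, 1, 1, 1, 1, 1, 1, 1]
  delta_pos:
    - [0.022, -0.0175, 0]
    - [0.022, -0.0175, 0]
    - [0.022, -0.0175, 0]
    - [0.022, -0.0175, 0]
    - [0.022, -0.0175, 0]
    - [0.022, -0.0175, 0]
    - [0.022, -0.0175, 0]
    - [0.022, -0.0175, 0]
    - [0.022, -0.0175, 0]
    - [0.022, -0.0175, 0]
  yaw: [-0.0575, -0.0575, -0.0575, -0.0575, -0.0575, -0.0575, -0.0575, -0.0575, -0.0575, -0.0575]

```text
time: 2.03
ee_pos: [0.3876, 0.3481, 0.2501]
tcp_rot: [180.0, -0.0, 129.3]
wrist_force: [-0.7, 0.8, -0.3]
opening: 0.0003
grasp_force: 0.0
```

move_arm:
  jaw: [1, 1, 1, 1, 1, 1, 1, 1, 1, 1]
  delta_pos:
    - [0.022, -0.0175, 0]
    - [0.022, -0.0175, 0]
    - [0.022, -0.0175, 0]
    - [0.022, -0.0175, 0]
    - [0.022, -0.0175, 0]
    - [0, 0, -0.02]
    - [0, 0, -0.03]
    - [0, 0, -0.03]
    - [0, 0, -0.02]
    - [0, 0, 0]
  yaw: [-0.0575, -0.0575, -0.0575, -0.0575, -0.0575, 0, 0, 0, 0, 0]

```text
time: 2.87
ee_pos: [0.4949, 0.2606, 0.1453]
tcp_rot: [-179.6, 0.0, 112.9]
wrist_force: [-0.6, -0.3, -0.7]
opening: 0.0001
grasp_force: 0.0
```

Run:
```python
from h import *
a=camera('scene')[150:280,110:260,::-1];b=camera('top')[110:240,90:240,::-1]
cv2.imwrite('pics/d.png',cv2.resize(np.hstack([a,b]),(800,347),interpolation=cv2.INTER_CUBIC))
o=bot.get_obs();print(o['ee_pos'],o['tcp_rot'],o['wrist_force'],o['q'])
```

```text
[0.49639281 0.26153056 0.15021609] [-1.79950448e+02  4.46885891e-03  1.12947167e+02] [-0.46519995 -0.27791196  0.48243554] [ 2.77831771e+01  5.69133975e+00 -1.85865386e-01  8.41725474e+01
 -2.75497676e-04  9.48360117e+01]
```

View pics/d.png

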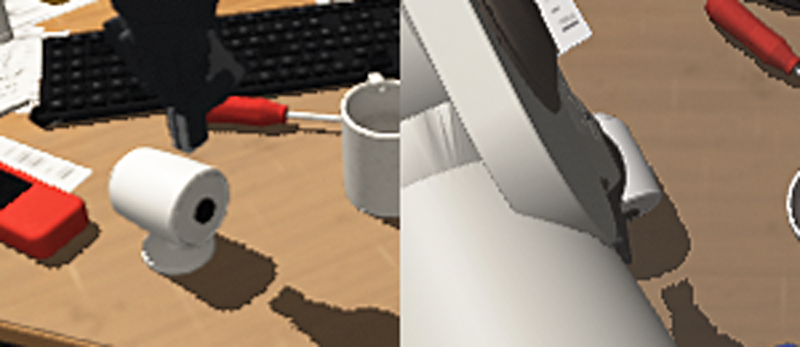

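The shut fingertips are above the front rim, at crop (187,145). I'll descend slowly, moving slightly back.

move_arm:
  jaw: [1, 1, 1, 1, 1, 1, 1, 1, 1, 1]
  delta_pos:
    - [0.004, 0.002, -0.008]
    - [0, 0, -0.008]
    - [0, 0, -0.006]
    - [0, 0, -0.004]
    - [0, 0, -0.002]
    - [0, 0, -0.001]
    - [0, 0, -0.001]
    - [0, 0, 0]
    - [0, 0, 0]
    - [0, 0, 0]
  yaw: [0, 0, 0, 0, 0, 0, 0, 0, 0, 0]

```text
time: 3.8
ee_pos: [0.5007, 0.2637, 0.1203]
tcp_rot: [180.0, -0.0, 112.9]
wrist_force: [-0.3, -1.2, 0.7]
opening: -0.0001
grasp_force: 0.0
```

move_arm:
  jaw: [1, 1, 1, 1]
  delta_pos:
    - [0, 0, -0.001]
    - [0, 0, -0.001]
    - [0, 0, 0]
    - [0, 0, 0]
  yaw: [0, 0, 0, 0]

```text
time: 4.13
ee_pos: [0.5006, 0.2636, 0.1179]
tcp_rot: [-180.0, 0.0, 112.9]
wrist_force: [-0.0, -0.3, 0.2]
opening: 0.0004
grasp_force: 0.0
```

move_arm:
  jaw: [1, 1, 1, 1]
  delta_pos:
    - [0, 0, -0.001]
    - [0, 0, -0.001]
    - [0, 0, 0]
    - [0, 0, 0]
  yaw: [0, 0, 0, 0]

```text
time: 4.47
ee_pos: [0.5006, 0.2636, 0.1159]
tcp_rot: [-180.0, 0.0, 112.9]
wrist_force: [0.7, 0.1, -0.2]
opening: 0.0003
grasp_force: 0.0
```

move_arm:
  jaw: [1, 1, 1]
  delta_pos:
    - [0, 0, -0.001]
    - [0, 0, 0]
    - [0, 0, 0]
  yaw: [0, 0, 0]

```text
time: 4.72
ee_pos: [0.5006, 0.2636, 0.1149]
tcp_rot: [-180.0, 0.0, 112.9]
wrist_force: [0.1, 0.3, 0.4]
opening: 0.0002
grasp_force: 0.0
```

move_arm:
  jaw: [1, 1, 1]
  delta_pos:
    - [0, 0, -0.001]
    - [0, 0, 0]
    - [0, 0, 0]
  yaw: [0, 0, 0]

```text
time: 4.97
ee_pos: [0.5006, 0.2636, 0.1144]
tcp_rot: [180.0, -0.0, 112.9]
wrist_force: [-2.2, -1.5, 5.1]
opening: 0.0001
grasp_force: 2.1
```

move_arm:
  jaw: [1, 1, 1]
  delta_pos:
    - [0, 0, -0.001]
    - [0, 0, 0]
    - [0, 0, 0]
  yaw: [0, 0, 0]

```text
time: 5.22
ee_pos: [0.5004, 0.2635, 0.114]
tcp_rot: [180.0, -0.0, 112.9]
wrist_force: [-5.8, -3.1, 9.7]
opening: 0.0003
grasp_force: 5.0
```

move_arm:
  jaw: [1, 1, 1]
  delta_pos:
    - [-0.0011, -0.0005, -0.0002]
    - [-0.0011, -0.0005, -0.0003]
    - [0, 0, 0]
  yaw: [0, 0, 0]

```text
time: 5.47
ee_pos: [0.4984, 0.2626, 0.1128]
tcp_rot: [180.0, 0.0, 112.9]
wrist_force: [-2.0, -0.7, 5.4]
opening: 0.0001
grasp_force: 2.8
```

move_arm:
  jaw: [1, 1, 1]
  delta_pos:
    - [-0.0011, -0.0005, -0.0003]
    - [-0.0011, -0.0005, -0.0003]
    - [0, 0, 0]
  yaw: [0, 0, 0]

```text
time: 5.72
ee_pos: [0.4962, 0.2616, 0.1116]
tcp_rot: [-180.0, -0.0, 112.9]
wrist_force: [-0.2, 0.6, 1.1]
opening: 0.0004
grasp_force: 0.6
```

move_arm:
  jaw: [1, 1, 1]
  delta_pos:
    - [-0.001, -0.0004, -0.001]
    - [-0.001, -0.0004, -0.001]
    - [0, 0, 0]
  yaw: [0, 0, 0]

```text
time: 5.97
ee_pos: [0.494, 0.2606, 0.1097]
tcp_rot: [-180.0, 0.0, 112.9]
wrist_force: [-0.8, -1.2, 2.7]
opening: -0.0003
grasp_force: 1.3
```

move_arm:
  jaw: [1, 1, 1]
  delta_pos:
    - [-0.001, -0.0004, -0.0008]
    - [-0.001, -0.0004, -0.0008]
    - [0, 0, 0]
  yaw: [0, 0, 0]

```text
time: 6.22
ee_pos: [0.492, 0.2598, 0.1083]
tcp_rot: [-180.0, 0.0, 112.9]
wrist_force: [-1.2, -2.9, 4.4]
opening: -0.0001
grasp_force: 2.2
```

move_arm:
  jaw: [1, 1, 1]
  delta_pos:
    - [-0.001, -0.0004, -0.0008]
    - [-0.001, -0.0004, -0.0008]
    - [0, 0, 0]
  yaw: [0, 0, 0]

```text
time: 6.47
ee_pos: [0.49, 0.259, 0.1066]
tcp_rot: [-180.0, 0.0, 112.9]
wrist_force: [-1.6, -2.5, 4.0]
opening: 0.0003
grasp_force: 2.5
```

move_arm:
  jaw: [1, 1, 1]
  delta_pos:
    - [-0.001, -0.0004, -0.0009]
    - [-0.001, -0.0004, -0.0009]
    - [0, 0, 0]
  yaw: [0, 0, 0]

```text
time: 6.72
ee_pos: [0.4879, 0.2582, 0.1048]
tcp_rot: [-180.0, 0.0, 112.9]
wrist_force: [-1.7, -2.3, 5.1]
opening: 0.0003
grasp_force: 2.7
```

```bash
python3 fit.py
python3 - <<'E'
from h import *
a=camera('scene')[180:270,120:240,::-1]
cv2.imwrite('pics/e.png',cv2.resize(a,(640,480),interpolation=cv2.INTER_CUBIC))
E
```

```text
xy [0.5319 0.2744] yaw 17.3 tilt 0.142 cost 1186.0
lens [0.4902 0.2615 0.0546] [array([185. , 232.7]), array([173.6, 190.9])]
brow [0.497  0.2636 0.09  ] [array([180.9, 218.5]), array([169.8, 186.2])]
6.9167
```

View pics/e.png

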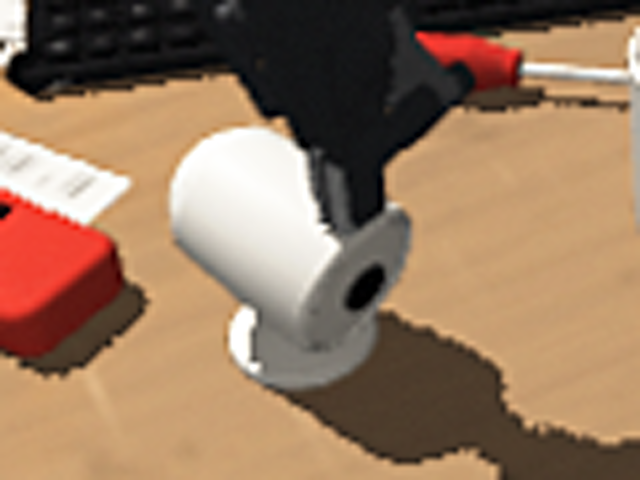

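The head is tilting and the foot is still in place. The lens is at crop (365,287). I'll continue the arc.

move_arm:
  jaw: [1, 1, 1]
  delta_pos:
    - [-0.0009, -0.0004, -0.0009]
    - [-0.0009, -0.0004, -0.001]
    - [0, 0, 0]
  yaw: [0, 0, 0]

```text
time: 7.22
ee_pos: [0.4861, 0.2575, 0.1029]
tcp_rot: [-180.0, 0.0, 112.9]
wrist_force: [-3.0, -2.6, 4.7]
opening: 0.0
grasp_force: 3.0
```

move_arm:
  jaw: [1, 1, 1]
  delta_pos:
    - [-0.0009, -0.0004, -0.001]
    - [-0.0009, -0.0004, -0.001]
    - [0, 0, 0]
  yaw: [0, 0, 0]

```text
time: 7.47
ee_pos: [0.4842, 0.2566, 0.1008]
tcp_rot: [-179.9, 0.0, 112.9]
wrist_force: [-2.5, -3.5, 5.2]
opening: 0.0002
grasp_force: 3.0
```

move_arm:
  jaw: [1, 1, 1]
  delta_pos:
    - [-0.0008, -0.0004, -0.001]
    - [-0.0008, -0.0004, -0.001]
    - [0, 0, 0]
  yaw: [0, 0, 0]

```text
time: 7.72
ee_pos: [0.4825, 0.2558, 0.0987]
tcp_rot: [-179.9, 0.0, 112.9]
wrist_force: [-3.6, -4.0, 4.2]
opening: -0.0002
grasp_force: 2.9
```

move_arm:
  jaw: [1, 1]
  delta_pos:
    - [-0.0008, -0.0003, -0.001]
    - [0, 0, 0]
  yaw: [0, 0]

```text
time: 7.88
ee_pos: [0.4818, 0.2556, 0.0978]
tcp_rot: [-179.9, 0.0, 112.9]
wrist_force: [-2.4, -3.3, 4.9]
opening: -0.0001
grasp_force: 2.9
```

move_arm:
  jaw: [1, 1]
  delta_pos:
    - [-0.0008, -0.0003, -0.001]
    - [0, 0, 0]
  yaw: [0, 0]

```text
time: 8.05
ee_pos: [0.4812, 0.2553, 0.097]
tcp_rot: [-180.0, 0.0, 112.9]
wrist_force: [-3.9, -4.0, 5.5]
opening: 0.0
grasp_force: 3.8
```

move_arm:
  jaw: [1, 1]
  delta_pos:
    - [-0.0006, -0.0003, -0.0008]
    - [0, 0, 0]
  yaw: [0, 0]

```text
time: 8.22
ee_pos: [0.4809, 0.2552, 0.0967]
tcp_rot: [180.0, -0.0, 112.9]
wrist_force: [-2.3, -4.2, 8.2]
opening: -0.0001
grasp_force: 4.7
```

move_arm:
  jaw: [1, 1, 1]
  delta_pos:
    - [-0.0004, -0.0002, -0.0005]
    - [0, 0, 0]
    - [0, 0, 0]
  yaw: [0, 0, 0]

```text
time: 8.47
ee_pos: [0.4807, 0.2552, 0.0966]
tcp_rot: [179.9, -0.0, 112.9]
wrist_force: [-2.9, -3.8, 9.8]
opening: 0.0001
grasp_force: 5.5
```

```bash
python3 fit.py
python3 - <<'E'
from h import *
for t in('lens','camera'):print(t,[(np.round(d['xy'],1),round(d['confidence'],2)) for d in pinpoint('scene',t)[:3]])
print(bot.get_obs()['wrist_force'])
E
```

```text
xy [0.5318 0.2745] yaw 13.1 tilt 0.137 cost 1276.2
lens [0.4894 0.2646 0.0548] [array([183.8, 233.4]), array([172.2, 191.3])]
brow [0.4964 0.2663 0.0901] [array([179.8, 219.1]), array([168.5, 186.4])]
8.6667
lens [(array([187.6, 233.4]), 0.92), (array([306.9, 244.1]), 0.65)]
camera [(array([174.8, 239.3]), 0.82), (array([283.4, 261.3]), 0.58)]
[-3.74413587 -3.42365156  9.7514882 ]
```

The force rose without further motion, so the head is at its stop. I'll lift off, move forward and check.

move_arm:
  jaw: [1, 1, 1, 1, 1, 1, 1, 1, 1, 1]
  delta_pos:
    - [0, 0, 0.002]
    - [0, 0, 0.004]
    - [0, 0, 0.01]
    - [0, 0, 0.02]
    - [0, 0, 0.02]
    - [0, 0, 0.02]
    - [-0.025, -0.01, 0.02]
    - [-0.03, -0.012, 0.02]
    - [-0.03, -0.012, 0]
    - [0, 0, 0]
  yaw: [0, 0, 0, 0, 0, 0, 0, 0, 0, 0]

```text
time: 9.6
ee_pos: [0.3923, 0.2198, 0.2143]
tcp_rot: [179.9, -0.0, 113.0]
wrist_force: [-0.5, -0.3, 0.1]
opening: -0.0001
grasp_force: 0.0
```

Run:
```python
from fit import *
M=masks();M={'scene':M['scene']}
a=camera('scene')[180:270,120:240,::-1]
cv2.imwrite('pics/f.png',cv2.resize(a,(640,480),interpolation=cv2.INTER_CUBIC))
p=[.5307,.2755,np.radians(23.2)]
for t in(-.065,.2,.3,.35,.4,.436,.48):print(t,round(cost([*p,t],M),1))
w=pose(p,np.array([[-42.,0,60]]),.436)[0];h=P('scene')@[*w,1];print(w,h[:2]/h[2])
for t in('lens','camera'):print(t,[(np.round(d['xy'],1),round(d['confidence'],2)) for d in pinpoint('scene',t)[:3]])
o=bot.get_obs();print(o['ee_pos'],o['wrist_force'],o['time'])
```

```text
-0.065 197.1
0.2 152.8
0.3 143.4
0.35 137.1
0.4 132.1
0.436 130.2
0.48 124.4
[0.4898435  0.25798888 0.04306454] [187.23198921 236.22778816]
lens [(array([305.2, 246.8]), 0.66), (array([188., 236.]), 0.62)]
camera [(array([283.1, 262.4]), 0.61), (array([174.5, 239.3]), 0.59)]
[0.39594695 0.22119233 0.21119261] [-0.9739297   0.09518616 -0.29045734] 9.95
```

View pics/f.png

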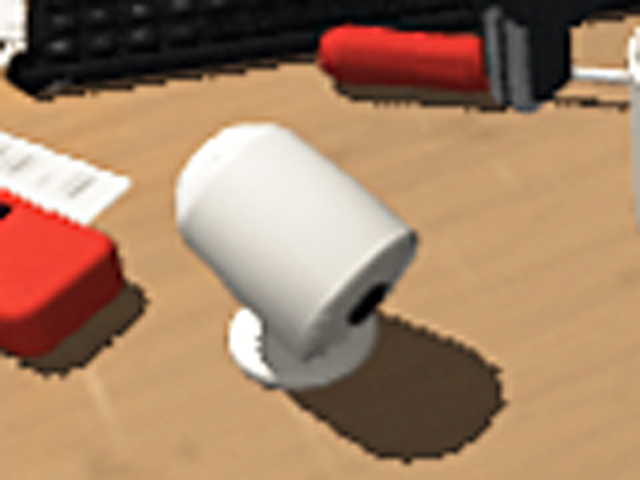

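The head is fully down, with the lens at crop (363,302). That matches the prediction of scene (187,236). Next comes the sensor test: descend well ahead of the lens, then approach.

move_arm:
  jaw: [1, 1, 1, 1, 1, 1, 1, 1, 1, 1]
  delta_pos:
    - [0, 0, -0.03]
    - [0, 0, -0.03]
    - [0, 0, -0.03]
    - [0, 0, -0.03]
    - [0, 0, -0.025]
    - [0, 0, -0.017]
    - [0.015, 0.006, 0]
    - [0.015, 0.006, 0]
    - [0, 0, 0]
    - [0, 0, 0]
  yaw: [0, 0, 0, 0, 0, 0, 0, 0, 0, 0]

```text
time: 10.78
ee_pos: [0.4257, 0.233, 0.049]
tcp_rot: [-179.9, 0.0, 112.9]
wrist_force: [0.0, -0.1, -0.5]
opening: -0.0002
grasp_force: 0.0
```

move_arm:
  jaw: [1, 1, 1, 1, 1, 1, 1, 1, 1, 1]
  delta_pos:
    - [0.008, 0.003, 0]
    - [0.008, 0.003, 0]
    - [0.006, 0.002, 0]
    - [0.003, 0.001, 0]
    - [0, 0, 0]
    - [0, 0, 0]
    - [0, 0, 0]
    - [0, 0, 0]
    - [0, 0, 0]
    - [0, 0, 0]
  yaw: [0, 0, 0, 0, 0, 0, 0, 0, 0, 0]

```text
time: 11.62
ee_pos: [0.4503, 0.2419, 0.0498]
tcp_rot: [180.0, -0.0, 112.9]
wrist_force: [0.3, 0.3, -0.6]
opening: -0.0002
grasp_force: 0.0
```

Run:
```python
from h import *
a=camera('scene')[180:270,120:240,::-1]
cv2.imwrite('pics/g.png',cv2.resize(a,(640,480),interpolation=cv2.INTER_CUBIC))
o=bot.get_obs();print(o['ee_pos'],o['wrist_force'],o['time'])
```

```text
[0.45031664 0.24193277 0.04974609] [-0.48716864  0.13703784  0.31819697] 11.6667
```

View pics/g.png

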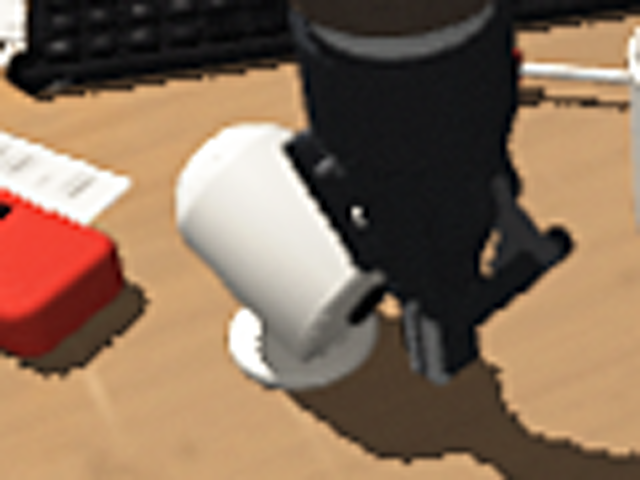

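The fingertips, at crop (425,370), are about 4 cm ahead of the lens and touching nothing. I'll hold there for over 3 s, then withdraw.

move_arm:
  jaw: [1, 1, 1, 1, 1, 1, 1, 1, 1, 1]
  delta_pos:
    - [0, 0, 0]
    - [0, 0, 0]
    - [0, 0, 0]
    - [0, 0, 0]
    - [0, 0, 0]
    - [0, 0, 0]
    - [0, 0, 0]
    - [0, 0, 0]
    - [0, 0, 0]
    - [0, 0, 0]
  yaw: [0, 0, 0, 0, 0, 0, 0, 0, 0, 0]

```text
time: 12.5
ee_pos: [0.4504, 0.242, 0.0497]
tcp_rot: [180.0, -0.0, 112.9]
wrist_force: [0.7, -0.4, 1.0]
opening: -0.0
grasp_force: 0.0
```

move_arm:
  jaw: [1, 1, 1, 1, 1, 1, 1, 1, 1, 1]
  delta_pos:
    - [0, 0, 0]
    - [0, 0, 0]
    - [0, 0, 0]
    - [0, 0, 0]
    - [0, 0, 0]
    - [0, 0, 0]
    - [0, 0, 0]
    - [0, 0, 0]
    - [0, 0, 0]
    - [0, 0, 0]
  yaw: [0, 0, 0, 0, 0, 0, 0, 0, 0, 0]

```text
time: 13.33
ee_pos: [0.4504, 0.2419, 0.0497]
tcp_rot: [-180.0, -0.0, 112.9]
wrist_force: [0.4, -0.1, -0.2]
opening: 0.0001
grasp_force: 0.0
```

move_arm:
  jaw: [1, 1, 1, 1, 1, 1, 1, 1, 1, 1]
  delta_pos:
    - [0, 0, 0]
    - [0, 0, 0]
    - [0, 0, 0]
    - [0, 0, 0]
    - [0, 0, 0]
    - [0, 0, 0]
    - [0, 0, 0]
    - [0, 0, 0]
    - [0, 0, 0]
    - [0, 0, 0]
  yaw: [0, 0, 0, 0, 0, 0, 0, 0, 0, 0]

```text
time: 14.17
ee_pos: [0.4504, 0.2419, 0.0497]
tcp_rot: [180.0, 0.0, 112.9]
wrist_force: [-0.7, -0.6, -0.6]
opening: 0.0005
grasp_force: 0.0
```

move_arm:
  jaw: [1, 1, 1, 1, 1, 1, 1, 1, 1, 1]
  delta_pos:
    - [0, 0, 0]
    - [0, 0, 0]
    - [0, 0, 0]
    - [0, 0, 0]
    - [0, 0, 0]
    - [0, 0, 0]
    - [0, 0, 0]
    - [0, 0, 0]
    - [0, 0, 0]
    - [0, 0, 0]
  yaw: [0, 0, 0, 0, 0, 0, 0, 0, 0, 0]

```text
time: 15.0
ee_pos: [0.4504, 0.242, 0.0497]
tcp_rot: [-180.0, -0.0, 112.9]
wrist_force: [1.0, -1.0, -0.0]
opening: 0.0003
grasp_force: 0.0
```

move_arm:
  jaw: [1, 1, 1, 1, 1, 1, 1, 1, 1, 1]
  delta_pos:
    - [-0.015, -0.006, 0]
    - [-0.02, -0.008, 0.005]
    - [-0.02, -0.008, 0.025]
    - [-0.01, 0, 0.03]
    - [0, 0, 0.03]
    - [0, 0, 0.03]
    - [0, 0, 0.03]
    - [0, 0, 0.03]
    - [0, 0, 0.03]
    - [0, 0, 0.03]
  yaw: [0, 0, 0, 0, 0, 0, 0, 0, 0, 0]

```text
time: 15.83
ee_pos: [0.3852, 0.2198, 0.2913]
tcp_rot: [180.0, -0.0, 112.9]
wrist_force: [0.9, 0.6, 0.5]
opening: 0.0001
grasp_force: 0.0
```

move_arm:
  jaw: [1, 1, 1, 1, 1, 1, 1, 1]
  delta_pos:
    - [-0.015, 0.02, 0.02]
    - [-0.015, 0.02, 0.02]
    - [-0.015, 0.02, 0]
    - [-0.015, 0.02, 0]
    - [-0.01, 0.02, 0]
    - [0, 0, 0]
    - [0, 0, 0]
    - [0, 0, 0]
  yaw: [0, 0, 0, 0, 0, 0, 0, 0]

```text
time: 16.5
ee_pos: [0.3155, 0.3197, 0.3297]
tcp_rot: [-180.0, 0.0, 113.0]
wrist_force: [-0.4, -0.8, -0.8]
opening: 0.0001
grasp_force: 0.0
```

Run:
```python
from h import *
a=camera('scene')[:,:,::-1]
cv2.imwrite('pics/h.png',a)
for t in('lens','camera'):print(t,[(np.round(d['xy'],1),round(d['confidence'],2)) for d in pinpoint('scene',t)[:3]])
o=bot.get_obs();print(o['ee_pos'],o['wrist_force'],o['time'])
```

```text
lens [(array([305.9, 244.7]), 0.91), (array([187. , 235.3]), 0.66)]
camera [(array([173.8, 240.8]), 0.79), (array([283.5, 262.4]), 0.59)]
[0.31583037 0.31935588 0.32978232] [-0.01964527 -1.01031371 -0.33684821] 16.65
```

View pics/h.png

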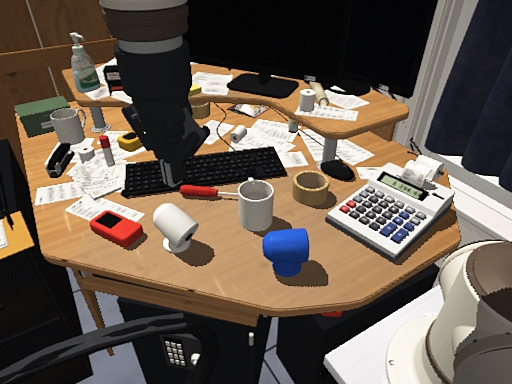

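The white camera stands where it was, head fully down, with its lens at about scene (187,235). The mug, tape and screwdriver are untouched, and the hand is over 30 cm away.

```bash
python3 -c "from workcell import bot; print(bot.job_done())"
```

```text
the job is handed in; nothing more can be done
None
```

The camera's head is tipped fully down and the camera still stands in place; I held the fingertips about 4 cm in front of the lens for over 3 s, withdrew the hand over 30 cm, and handed the job in at about 17 s (no verdict was shown).

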